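Fish the ladle out from under the bain-marie deck

TASK

The ladle has slipped through the empty pan opening of the bain-marie and lies in the dry bath under the deck, longer than the opening in every level direction. Take it by its shaft, tilt it so that one end comes up through the opening, draw it out without forcing it against the bain-marie, and finish still holding it in the gripper, level and still above the bain-marie, every part of it well clear of the deck (at least 6 cm). Leave the small pan hanging in the deck, the ramekin on it and the red bottle where they are.

Things in the scene. Friction and masses are not known exactly. Their poses are not given: they have to be found in the camera images.
- bain_marie: Steel bain-marie, fixed: casing 240 mm deep (its x, -120 to 120), 595 mm long (its y, -250 to 345), flat deck on top, 139 mm above the table. Origin on the table under the centre of the empty opening; x away from the control panel, y towards the end with the small pan (robot's left at yaw 0), z up. Thermostat and drain cock stand 37 mm out of the front, end handles 27 mm out of the ends.
- opening (a point): Centre of the empty rectangular opening, at the deck's top; axes as for the bain-marie. The opening is 145 mm in x (-72 to +72) by 250 mm in y (-125 to +125) in a sheet 4 mm thick with a 6 mm rolled lip round it. The pan's opening lies at y +230 to +320.
- bath_floor (a point): Point on the flat bath floor under the centre of the empty opening, 84 mm below the deck's top, 80 mm below its underside. The bath is one empty space under the whole deck, x -98 to +98, y -235 to +330 mm from here; the small pan hangs down to 31 mm above the floor beyond y +230.
- ladle: Ladle with black handle and steel bowl, 324 mm long, 65 to 105 g, heavy at the bowl (centre of mass near x +70 mm), lying on the bath floor roughly along the bain-marie's y, handle towards the small pan, both ends under the deck. Origin: middle of its length, at floor level. x from handle tip (-162) to bowl end (+162), z up as it lies. Bowl: x +81 to +162, 84 mm wide, z 0 to 46.
- ladle_shaft (a point): Point on the ladle's shaft (x +45, z 40 mm in its frame), 35 mm from the bowl, good to grip from above across its width. The shaft is a flat bar 10 mm wide, about 3 mm thick, from x -45 (z 24) rising to x +85 (z 47).
- ladle_handle_end (a point): Tip of the ladle's handle (x -162, z 5 mm in its frame). The handle, x -162 to -38, is 24 mm wide; its top rises from z 10 at the tip to z 30.
- ladle_bowl_end (a point): Outer end of the ladle's bowl (x +160, z 18 mm in the ladle's frame).
- pan_in_deck: Small steel pan, 108 x 176 mm over its rim and 65 mm deep, hanging by its rim in the second opening of the deck, rim 12 mm above the deck; loose; stays where it is. Origin at the centre of its underside.
- red_bottle: Red squeeze bottle, 60 mm across and 198 mm high, standing loose on the table left of the bain-marie; stays where it is. Origin at the centre of its underside.
- ramekin: Brown ramekin, 69 mm across and 34 mm high, standing loose on the deck between the empty opening and the small pan, near the back edge; stays where it is. Origin at the centre of its underside.
- ladle_bowl_bottom (a point): Underside of the ladle's bowl, its lowest point as it lies (x +122, z 0 in the ladle's frame).
Mind the look-alikes: they are no part of the job. Of the things like the ramekin, leave any that is purple; of the rest the smaller one is meant.

How it is judged (in metres and radians):
On the way:
1. the gripped ladle reaches up through the empty opening: one end is above the deck while the other is still below it (contact force between the fingers and ladle above 0.5 N and ((z of ladle_bowl_end in the frame of opening above 0.02 m and z of ladle_handle_end in the frame of opening below -0.005 m) or (z of ladle_handle_end in the frame of opening above 0.02 m and z of ladle_bowl_end in the frame of opening below -0.005 m))), for 0.1 s.
At the end, for the whole second after the job is handed in: the ladle is held by the fingers, level within 20 degrees, still, its middle over the casing, touching neither bain-marie, pan nor ramekin, handle tip and bowl underside at least 55 mm above the deck; the small pan is within 12 mm of where it hung (z of each of ladle_bowl_bottom, ladle_handle_end in the frame of opening above 0.055 m and x of ladle in the frame of opening between -0.12 and 0.12 m and y of ladle in the frame of opening between -0.25 and 0.345 m and angle between ladle's own z axis and vertical below 0.35 rad and linear speed of ladle below 0.03 m/s and contact force between the fingers and ladle above 0.5 N and contact force between ladle and bain_marie below 0.05 N and contact force between ladle and pan_in_deck below 0.05 N and distance of pan_in_deck from where it was at the start of the episode below 0.012 m and contact force between ladle and ramekin below 0.05 N); the arm keeps its last pose, push and grip.
It fails at once if the ladle is forced against the bain-marie (over 30 N) (contact force between ladle and bain_marie above 30 N).
It fails at once if the small pan in the deck is displaced by more than 20 mm (distance of pan_in_deck from where it was at the start of the episode above 0.02 m).
It fails at once if the ramekin or the red bottle is moved by more than 20 mm (distance of any of red_bottle, ramekin from where it was at the start of the episode above 0.02 m).
It also fails if it takes over 40 s, if anything falls off the work surface, if the arm or the gripper's body presses on something with over 40 N, if the wrist force passes 120 N, or if a joint passes its speed limit or range.

ROBOT

A 7-joint arm with a two-finger parallel gripper is mounted at the origin on a cart in front of the work surface, level with it; the furniture and walls round the work are solid. World frame = base frame: x ahead of the robot, y to its left, z up, the work surface at z = 0. Lengths are in mm, angles in rad, forces in N, time in s.
With the tool pointing down it reaches from about 425 to 825 mm from the base axis. Payload 3.6 kg.
Tool frame: the origin (TCP) lies midway between the tips of the shut fingers; the grasp point (between the pads) lies bot.grasp_offset behind it (bot.grasp_offset is the distance from the TCP to the grasp point, in mm); z points along the fingers, y is the line along which they close (so a half turn about z gives the same grasp; the last joint's range is limited). The gripper opens to 93 mm and grips with 3 to 60 N. Pads are 15 mm wide; open, the fingers measure 128 mm over their backs; the gripper's body (75 mm by 188 mm) begins 65 mm behind the grasp point.
Start: joints at [-1.363, 0.615, -0.013, 1.423, 0.008, 1.103, -0.04], TCP at [150.557, 632.293, 218.64] pointing down, gripper open.
Joint ranges: [-3.12, 3.12], [-0.3, 2.06], [-1.34, 1.32], [0.26, 2.42], [-1.36, 4.5], [0.01, 1.98], [-2.84, 2.84]. Speed limits (rad/s): [2.79, 2.79, 3.14, 3.14, 3.14, 3.14, 3.14].

INTERFACE

Orientations are given as a 3x3 rotation matrix whose columns are the frame's x, y, z axes.
In Python, from station import bot gives the robot as it stands.
- The arm moves only by the shell command python3 -m pendant 'ROWS' [FORCE]. ROWS is JSON, a list of rows, each a list of 5 numbers: the closure in counts, from 0 (fully open) to 255 (shut), then the shift along the tool's x, y, z in cm, then the turn about the tool's z in degrees. In form: [[hand, x, y, z, yaw], ...]. A call has 1 to 8 rows; each row shifts and turns the commanded pose from where the row before left it, along the tool's axes as they then stand; what a row does not reach is not made up. A row lasts 1/12 s, in which the tool goes at most 41.7 mm and 7.16 degrees, less where a joint would pass 70% of its speed; a pose out of reach is approached as far as the arm can. A call with a gripper value outside its range is refused whole. The fingers move at their own pace and stop on an object; FORCE is the grip in N (left out, the last holds). Time passes only in rows, so rows that do not move let the fingers close. It gives the time, the measured TCP pose, the force, the opening and the grip force at its end, in the units of the state.
- bot.get_state(): the state, without advancing time (a new reading comes with each control period).
- bot.snapshot(name): name is "side" or "top"; returns (picture, depth): 480x640x3 uint8, blue, green, red; 480x640 float32, mm along the optical axis (not along the pixel's ray), 0 where there is no reading.
- bot.camera_info(name): a dict with "fovy" (degrees; the focal length in pixels is half the picture's height over the tangent of half this angle, whatever the lens; pixels are square), "cx", "cy" (the principal point, pixels), "dist" ([k1, k2, p1, p2, k3] as OpenCV has them; the pictures are not rectified), "origin" and "orientation" of the camera in the world. Camera axes: x right, y down, z forward; pixel columns grow to the right and rows downward; lengths in mm; the calibration is good to about 2 mm. A picture is of the moment at which its call begins. camera_info takes no time and is no camera call.
- bot.sign_off(): hands the job in; it is judged then, once.
The state is a dict: "t": time; "joints": joint angles; "qd": joint speeds; "effort": joint torques, N m; "ee_pos": TCP position; "tool_rot": TCP orientation; "force": force on the tool from outside, world axes, zero at the start; "wrist_torque": the same for the moment, N m; "finger_gap": finger opening in mm; "gripper_force": force on a finger pad.
Only numpy, scipy, OpenCV 4.12 (cv2) and the standard library are available. Lean on these libraries where they do the work, as an engineer would, in place of code of your own. Each camera call takes 0.05 s, during which the arm holds its last target. There are 200 camera calls.

## Working session

There is one attempt and no reset: what is moved stays moved. The work goes in short steps, Python scripts to look and compute and a shell command to move; the robot and the scene stay as the last step left them, time stands still between calls to the robot, and variables do not carry over. Pictures are saved under pics/ and viewed, at most 10 in all, crops included, and the job is handed in when it is done.

```bash
ls; mkdir -p pics; cat > h.py <<'E'
import numpy as np, cv2
from station import bot
def cam(n):
    c=bot.camera_info(n); f=240/np.tan(np.radians(c["fovy"])/2)
    K=np.array([[f,0,c["cx"]],[0,f,c["cy"]],[0,0,1]]); return K,np.array(c["dist"],float),np.array(c["origin"],float),np.array(c["orientation"],float).reshape(3,3)
def w(n,u,v,d):
    K,D,o,R=cam(n); p=cv2.undistortPoints(np.array([[[u,v]]],float),K,D)[0,0]
    return o+R@(np.array([p[0],p[1],1])*d)
def wz(n,u,v,z):
    K,D,o,R=cam(n); p=cv2.undistortPoints(np.array([[[u,v]]],float),K,D)[0,0]
    r=R@np.array([p[0],p[1],1]); return o+r*(z-o[2])/r[2]
def snap(n,name):
    a,d=bot.snapshot(n); cv2.imwrite(f"pics/{name}.png",a); np.save(f"pics/{name}.npy",d); return a,d
E
python3 - <<'E'
from h import *
for n in("top","side"):
    snap(n,n+"0"); print(n,[x.round(3).tolist() for x in cam(n)])
s=bot.get_state(); print(s["t"],s["ee_pos"],np.round(s["tool_rot"],3),s["finger_gap"],bot.grasp_offset)
E
```

```text
pics
top [[[580.995, 0.0, 310.289], [0.0, 580.995, 246.71], [0.0, 0.0, 1.0]], [-0.06, 0.0, 0.0, 0.0, 0.0], [301.693, 145.325, 1420.225], [[0.018, -0.992, 0.121], [-1.0, -0.018, 0.005], [-0.002, -0.121, -0.993]]]
side [[[493.548, 0.0, 311.059], [0.0, 493.548, 238.746], [0.0, 0.0, 1.0]], [0.021, 0.0, 0.0, 0.0, 0.0], [319.657, 1331.958, 621.562], [[-0.992, -0.06, 0.108], [-0.123, 0.386, -0.914], [0.013, -0.921, -0.391]]]
0.1 [150.40489557 631.64335087 217.61396064] [[-0.973  0.232 -0.   ]
 [ 0.232  0.973 -0.002]
 [-0.    -0.002 -1.   ]] 93.04440618329886 18.8
```

View pics/top0.png

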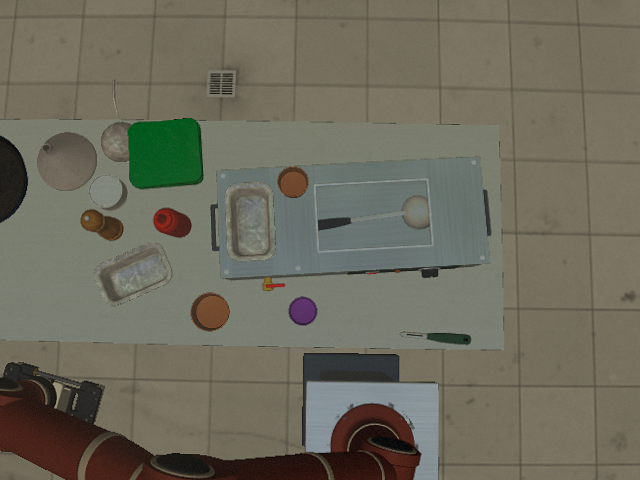

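View pics/side0.png

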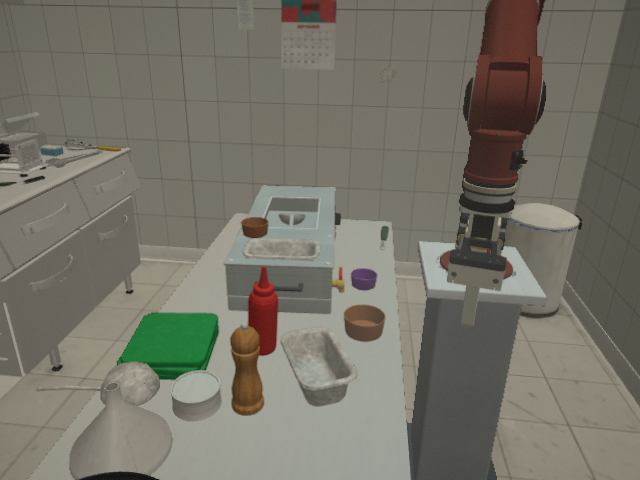

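The top view shows the opening with corners near (316,185), (427,178), (433,245) and (318,252). The ladle's handle is at (335,223) and its bowl at (416,212), and the small pan is at (249,220). There are three ramekin-like things: brown on the deck (293,182), a larger brown one on the table (210,311) and a purple one (302,310). The deck one is the one meant, because it is the smaller of the two browns. The red bottle is at (171,222). Next I'll check an enlarged crop.

```bash
python3 - <<'E'
import cv2
a=cv2.imread("pics/top0.png")[150:290,260:450]
cv2.imwrite("pics/c1.png",cv2.resize(a,None,fx=4,fy=4,interpolation=cv2.INTER_CUBIC))
E
```

```text
(no output)
```

View pics/c1.png

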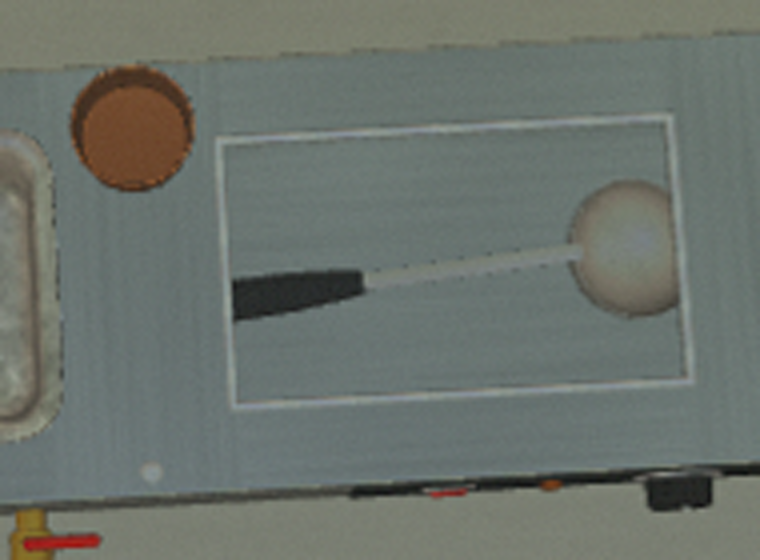

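The crop shows the smaller brown ramekin on the deck at crop (132,128). The opening's inner corners are at about (230,146), (668,122), (683,378) and (240,402). The shaft runs from (365,282) to (572,252), and the bowl is centred near (635,248).

```bash
python3 - <<'E'
from h import *
g=lambda u,v:(260+u/4,150+v/4)
C=[wz("top",*g(*p),141) for p in [(226,142),(671,119),(687,381),(237,406)]]
for c in C: print(c.round(1), np.load("pics/top0.npy")[0,0])
ctr=np.mean(C,0); ey=((C[0]-C[1])+(C[3]-C[2])); ey/=np.linalg.norm(ey)
yaw=np.degrees(np.arctan2(-ey[0],ey[1])); ex=np.array([ey[1],-ey[0],0])
print("open",ctr,"yaw",yaw,[np.linalg.norm(C[0]-C[1]),np.linalg.norm(C[0]-C[3])])
a=wz("top",*g(365,282),80); b=wz("top",*g(572,252),101); 
d=b-a; d[2]=0; L=np.linalg.norm(d); d/=L
print("shaft",a,b,L,"dir deg",np.degrees(np.arctan2(d[1],d[0])))
grip=b-d*36; print("grip",grip,"ladle origin",b-d*81)
for nm,p in (("grip",grip),("orig",b-d*81),("tip",b-d*243),("bowl",b+d*79)): q=p-ctr; print(nm,(q@ex).round(1),(q@ey).round(1))
D=np.load("pics/top0.npy")
for u,v in((293,184),(380,240),(380,218),(340,223),(418,212),(300,230)): print(u,v,w("top",u,v,D[v,u]).round(1))
r=wz("top",*g(132,128),173);print("ramekin",((r-ctr)@ex,(r-ctr)@ey))
E
```

```text
[596.7 139.8 141. ] 2430.2627
[ 614.7 -110.9  141. ] 2430.2627
[ 465.8 -118.7  141. ] 2430.2627
[447.5 131.2 141. ] 2430.2627
open [531.1569139   10.36055843 141.        ] yaw 4.153117701257245 [np.float64(251.41083929539136), np.float64(149.46544080636343)]
shaft [528.64103746  56.96157315  80.        ] [544.79086285 -60.959499   101.        ] 119.02183042466687 dir deg -82.20159877713598
grip [539.90609749 -25.29244043 101.        ] ladle origin [533.8001408   19.29138279 101.        ]
grip 6.1 -36.2
orig 3.3 8.7
tip -7.0 170.4
bowl 13.5 -151.0
293 184 [598.4 192.6 144.6]
380 240 [487.3 -13.4  54.8]
380 218 [540.6 -13.5  52.4]
340 223 [521.6  83.4  84.2]
418 212 [ 556.2 -103.9   55.8]
300 230 [495.  174.9 139.9]
ramekin (np.float64(78.05703676297112), np.float64(176.0979546512468))
```

```bash
python3 -m pendant '[[90,0,0,-0.6,7],[90,0,0,-0.6,7],[90,0,0,-0.6,7],[90,0,0,-0.6,7],[90,0,0,-0.6,7],[90,0,0,0,7],[90,0,0,0,7],[90,0,0,0,7]]' 10 && python3 -m pendant '[[90,0,0,0,7],[90,0,0,0,5.8],[90,-3.2,1.35,0,0],[90,-3.2,1.35,0,0],[90,-3.2,1.35,0,0],[90,-3.2,1.35,0,0],[90,-3.2,1.35,0,0],[90,-3.2,1.35,0,0]]' && python3 -m pendant '[[90,-3.2,1.35,0,0],[90,-3.2,1.35,0,0],[90,-3.2,1.35,0,0],[90,-3.2,1.35,0,0],[90,-3.2,1.35,0,0],[90,-3.2,1.35,0,0],[90,-3.2,1.35,0,0],[90,-3.2,1.35,0,0]]'
```

```text
t: 0.77
ee_pos: [150.4, 632.0, 248.1]
tool_rot: [[-0.346, 0.938, -0.0], [0.938, 0.346, -0.001], [-0.001, -0.001, -1.0]]
force: [-0.3, 0.2, -0.0]
finger_gap: 60.2
gripper_force: 0.0
t: 1.43
ee_pos: [257.3, 451.2, 248.3]
tool_rot: [[-0.136, 0.991, -0.0], [0.991, 0.136, -0.001], [-0.001, -0.001, -1.0]]
force: [0.5, -0.4, -0.1]
finger_gap: 60.0
gripper_force: 0.0
t: 2.1
ee_pos: [398.9, 212.5, 248.5]
tool_rot: [[-0.136, 0.991, -0.001], [0.991, 0.136, -0.0], [-0.0, -0.001, -1.0]]
force: [0.4, 0.3, 0.9]
finger_gap: 59.9
gripper_force: 0.0
```

```bash
python3 -m pendant '[[90,-3.2,1.35,0,0],[90,-3.2,1.35,0,0],[90,-3.2,1.35,0,0],[90,-3.2,1.35,0,0],[90,-3.2,1.35,0,0],[90,-3.2,1.35,0,0],[90,-3.2,1.35,0,0],[90,-3.1,1.35,0,0]]' && python3 -m pendant '[[90,0,0,3,0],[90,0,0,3,0],[90,0,0,3,0],[90,0,0,2,0],[90,0,0,2,0],[90,0,0,2,0],[90,0,0,2,0],[90,0,0,0,0]]' && python3 - <<'E'
from h import *
import cv2
s=snap("side","s1")[0][150:290,220:380]; t=snap("top","t1")[0][150:290,260:450]
cv2.imwrite("pics/c2.png",np.hstack([cv2.resize(s,(400,350)),cv2.resize(t,(400,350))]))
E
```

```text
t: 2.77
ee_pos: [540.6, -25.5, 248.3]
tool_rot: [[-0.136, 0.991, -0.001], [0.991, 0.136, 0.0], [0.0, -0.001, -1.0]]
force: [0.6, -0.2, -0.2]
finger_gap: 60.2
gripper_force: 0.0
t: 3.43
ee_pos: [537.2, -23.3, 75.0]
tool_rot: [[-0.136, 0.991, -0.008], [0.991, 0.136, 0.0], [0.002, -0.008, -1.0]]
force: [-0.7, 0.2, 0.3]
finger_gap: 59.7
gripper_force: 0.0
```

View pics/c2.png

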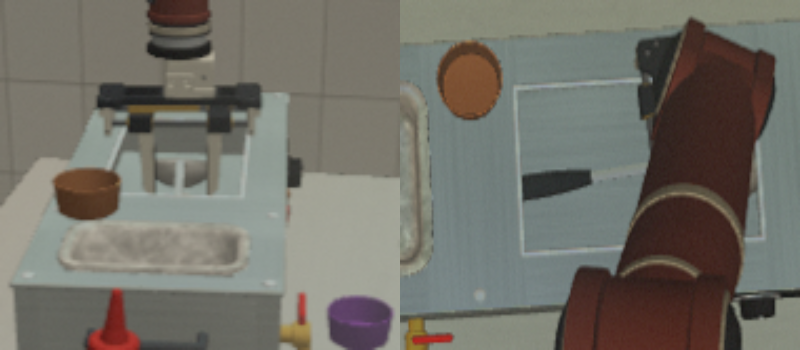

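The shaft lies between the fingers. Now I'll close, lift a little and move the ladle towards its bowl end.

```bash
python3 -m pendant '[[255,0,0,0,0],[255,0,0,0,0],[255,0,0,0,0],[255,0,0,0,0],[255,0,0,0,0],[255,0,0,0,0],[255,0,0,0,0]]' 30 && python3 -m pendant '[[255,0,0,-0.5,0],[255,0,0,-0.5,0],[255,0,0,-0.2,0],[255,0,0,0,0]]'  && python3 -m pendant '[[255,-1,0,0,0],[255,-1,0,0,0],[255,-1,0,0,0],[255,-1,0,0,0],[255,-1,0,0,0],[255,-1,0,0,0],[255,-0.2,0,0,0],[255,0,0,0,0]]' && python3 - <<'E'
from h import *
s=snap("side","s2")[0][150:290,220:380]; t=snap("top","t2")[0][150:290,260:450]
cv2.imwrite("pics/c3.png",np.hstack([cv2.resize(s,(400,350)),cv2.resize(t,(400,350))]))
E
```

```text
t: 4.12
ee_pos: [540.4, -23.8, 78.8]
tool_rot: [[-0.136, 0.991, 0.0], [0.991, 0.136, 0.0], [-0.0, 0.0, -1.0]]
force: [-0.4, -0.3, 0.7]
finger_gap: 18.3
gripper_force: 0.0
t: 4.45
ee_pos: [540.7, -23.9, 91.4]
tool_rot: [[-0.136, 0.991, 0.001], [0.991, 0.136, -0.0], [-0.0, 0.001, -1.0]]
force: [-0.1, -0.6, -0.8]
finger_gap: 7.9
gripper_force: 30.0
t: 5.12
ee_pos: [548.7, -86.9, 90.7]
tool_rot: [[-0.133, 0.991, 0.0], [0.991, 0.133, -0.001], [-0.001, -0.0, -1.0]]
force: [1.1, -0.3, -1.0]
finger_gap: 8.2
gripper_force: 30.0
```

View pics/c3.png

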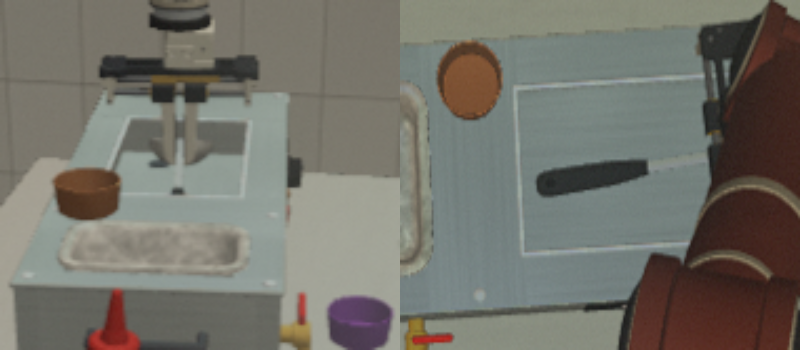

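The whole handle is now inside the opening in the top view, tip near crop (540,183). Next I'll ease the grip and lift so that the bowl stays under the deck and the handle rises.

```bash
cat >> h.py <<'E'
def handle(name):
    a,D=snap("top",name); hsv=a.max(2).astype(int)
    m=np.zeros(a.shape[:2],np.uint8); m[195:250,300:440]=1
    P=[]
    for v in range(185,250):
        for u in range(290,438):
            if hsv[v,u]<70 and D[v,u]>0:
                p=w("top",u,v,D[v,u]); P.append(p)
    P=np.array(P); return P
E
python3 -m pendant '[[255,0,0,-0.5,0],[255,0,0,-0.5,0],[255,0,0,-0.5,0],[255,0,0,-0.5,0],[255,0,0,0,0]]' 4 && python3 - <<'E'
from h import *
np.set_printoptions(suppress=True,precision=1)
from h import handle
for nm in ("t2",):
    D=np.load("pics/t2.npy")
    for c in((545,183),(580,178),(630,168)): 
        u,v=260+(c[0]-400)*190/400,150+c[1]*140/350; print(u,v,w("top",u,v,D[int(v),int(u)]))
snap("top","t3");snap("side","s3");D=np.load("pics/t3.npy")
for u in range(320,400,8):
    col=[w("top",u,v,D[v,u]) for v in range(205,232)]; p=max(col,key=lambda p:p[2]); print(u,p)
E
```

```text
t: 5.63
ee_pos: [549.6, -85.2, 112.1]
tool_rot: [[-0.136, 0.991, 0.003], [0.991, 0.136, -0.0], [-0.001, 0.003, -1.0]]
force: [-0.1, -0.7, -1.1]
finger_gap: 9.7
gripper_force: 4.0
328.875 223.2 [521.7 109.1  77.6]
345.5 221.2 [526.1  70.6  83.9]
369.25 217.2 [535.8  15.7  88.1]
320 [566.  130.3  58.5]
328 [516.6 112.  111.3]
336 [528.4  93.9 112. ]
344 [521.3  75.8 114.9]
352 [525.8  57.7 117.3]
360 [530.9  39.5 116.3]
368 [537.8  21.5 118.4]
376 [533.2   3.5 120. ]
384 [541.3 -15.3 115.4]
392 [543.2 -33.  119.8]
```

```bash
cat >> h.py <<'E'
def prof(name,r=(150,250),us=range(270,420,12)):
    np.set_printoptions(suppress=True,precision=1)
    snap("top",name);snap("side",name+"s");D=np.load(f"pics/{name}.npy")
    for u in us:
        col=[w("top",u,v,D[v,u]) for v in range(205,232)]; print(u,max(col,key=lambda p:p[2]))
E
python3 -m pendant '[[255,0,0,-0.3,0],[255,0,0,-0.3,0],[255,0,0,-0.3,0],[255,0,0,0,0]]' && python3 -c "
from h import *
prof('t4',us=range(328,400,10))"
```

```text
t: 6.07
ee_pos: [549.1, -85.4, 120.3]
tool_rot: [[-0.136, 0.991, 0.001], [0.991, 0.136, -0.0], [-0.0, 0.001, -1.0]]
force: [0.1, 0.3, -0.2]
finger_gap: 9.6
gripper_force: 4.0
328 [524.8 112.7 130.8]
338 [520.   90.3 134.8]
348 [527.5  67.8 133.3]
358 [534.4  45.6 135.2]
368 [ 301.7  145.3 1420.2]
378 [540.2   0.4 132.9]
388 [536.5 -22.5 130.3]
398 [545.8 -44.9 131.7]
```

```bash
python3 -m pendant '[[255,0,0,-0.3,0],[255,0,0,-0.3,0],[255,0,0,-0.3,0],[255,0,0,-0.3,0],[255,0,0,0,0]]' && python3 -c "
from h import *
prof('t5',us=range(318,400,10))"
```

```text
t: 6.58
ee_pos: [549.2, -85.5, 132.5]
tool_rot: [[-0.136, 0.991, 0.001], [0.991, 0.136, -0.0], [-0.0, 0.001, -1.0]]
force: [-0.3, 0.3, -1.3]
finger_gap: 9.8
gripper_force: 4.0
318 [497.8 134.8 141.2]
328 [530.  110.8  58.9]
338 [524.6  94.2 220.4]
348 [ 301.7  145.3 1420.2]
358 [521.3  51.2 207.1]
368 [524.1  28.7 193.9]
378 [541.1   6.5 186.8]
388 [539.4 -16.6 175.2]
398 [546.8 -40.5 161.7]
```

Tilt is about 30°, with the handle tip about 80 mm above the deck and the bowl still below it. I'll firm the grip and bring the bowl into the opening.

```bash
python3 -m pendant '[[255,0,0,0,0],[255,0.5,0,0,0],[255,1,0,0,0],[255,1,0,0,0],[255,1,0,0,0],[255,1,0,0,0],[255,1,0,0,0],[255,0,0,0,0]]' 12 && python3 -m pendant '[[255,1,0,0,0],[255,1,0,0,0],[255,1,0,0,0],[255,0.5,0,0,0],[255,0,0,0,0]]' && python3 - <<'E'
from h import *
prof('t6',us=range(290,380,10))
s=cv2.imread("pics/t6s.png")[130:290,220:380]; t=cv2.imread("pics/t6.png")[150:290,260:450]
cv2.imwrite("pics/c4.png",np.hstack([cv2.resize(s,(400,400)),cv2.resize(t,(400,400))]))
E
```

```text
t: 7.35
ee_pos: [540.9, -26.8, 131.4]
tool_rot: [[-0.141, 0.99, -0.001], [0.99, 0.141, 0.002], [0.002, -0.001, -1.0]]
force: [-0.2, 0.8, -0.3]
finger_gap: 9.1
gripper_force: 12.0
t: 7.77
ee_pos: [536.3, 6.1, 131.5]
tool_rot: [[-0.139, 0.99, -0.001], [0.99, 0.139, 0.001], [0.001, -0.0, -1.0]]
force: [0.1, 0.2, -1.0]
finger_gap: 9.3
gripper_force: 12.0
290 [501.2 194.3 222.7]
300 [517.7 173.8 215. ]
310 [506.7 152.6 206.6]
320 [512.3 131.5 201.3]
330 [523.1 110.  191.1]
340 [525.1  88.2 182.3]
350 [523.8  65.5 167.1]
360 [530.5  42.9 157.2]
370 [423.1  66.2 618.7]
```

View pics/c4.png

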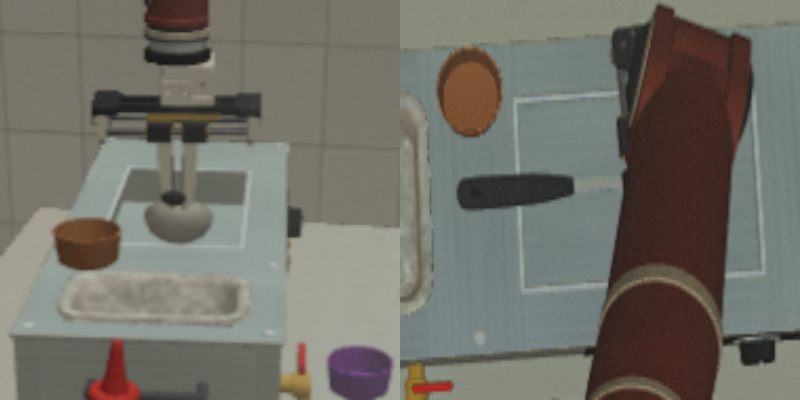

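The bowl now hangs in the opening (side crop (180,218)) and the handle points up over the deck, clear of the ramekin and pan. I'll move 1 cm further and lift straight up.

```bash
python3 -m pendant '[[255,0.5,0,0,0],[255,0.4,0,0,0],[255,0,0,-1,0],[255,0,0,-1,0],[255,0,0,-1,0],[255,0,0,-1,0],[255,0,0,-1,0],[255,0,0,0,0]]' 20 && python3 -m pendant '[[255,0,0,-1,0],[255,0,0,-1,0],[255,0,0,-1,0],[255,0,0,-1,0],[255,0,0,-1,0],[255,0,0,-1,0],[255,0,0,-1,0],[255,0,0,0,0]]' && python3 -c "
from h import *
prof('t7',us=range(260,360,10))"
```

```text
t: 8.53
ee_pos: [537.0, 12.4, 184.5]
tool_rot: [[-0.136, 0.991, 0.005], [0.991, 0.136, 0.0], [-0.001, 0.005, -1.0]]
force: [0.4, -1.2, -0.6]
finger_gap: 8.7
gripper_force: 20.0
t: 9.2
ee_pos: [536.6, 12.6, 254.1]
tool_rot: [[-0.136, 0.991, 0.004], [0.991, 0.136, 0.0], [-0.0, 0.004, -1.0]]
force: [0.3, -0.4, -0.9]
finger_gap: 8.5
gripper_force: 20.0
260 [519.6 269.2  90.5]
270 [532.3 241.9 152.2]
280 [527.2 220.  145.5]
290 [505.1 190.1 337. ]
300 [512.2 171.4 332.1]
310 [515.9 152.4 324.6]
320 [517.3 133.2 319.2]
330 [519.4 113.7 310.4]
340 [521.7  93.8 300.5]
350 [524.2  73.5 289.3]
```

```bash
python3 -m pendant '[[255,-1,0,0,0],[255,-2,0,0,0],[255,-2,0,0,0],[255,-2,0,0,0],[255,-2,0,0,0],[255,-1.5,0,0,0],[255,-1,0,0,0],[255,0,0,0,0]]' && python3 -m pendant '[[255,0,0,1,0],[255,0,0,1,0],[255,0,0,1,0],[255,0,0,1,0],[255,0,0,0.5,0],[255,0,0,0.5,0],[255,0,0,0.5,0],[255,0,0,0,0]]' 10 && python3 -m pendant '[[255,0,0,0.4,0],[255,0,0,0.4,0],[255,0,0,0.4,0],[255,0,0,0.4,0],[255,0,0,0,0]]' && python3 -c "
from h import *
prof('t8',us=range(320,400,10))"
```

```text
t: 9.97
ee_pos: [550.3, -104.8, 251.2]
tool_rot: [[-0.131, 0.991, -0.001], [0.991, 0.131, -0.002], [-0.002, -0.002, -1.0]]
force: [0.1, -0.6, -0.8]
finger_gap: 8.6
gripper_force: 20.0
t: 10.63
ee_pos: [550.6, -100.9, 195.8]
tool_rot: [[-0.136, 0.991, -0.001], [0.991, 0.136, -0.0], [0.0, -0.001, -1.0]]
force: [1.0, 0.2, -0.8]
finger_gap: 8.7
gripper_force: 10.0
t: 11.05
ee_pos: [550.3, -101.1, 179.7]
tool_rot: [[-0.136, 0.991, -0.002], [0.991, 0.136, -0.0], [0.0, -0.002, -1.0]]
force: [0.8, 0.2, -0.8]
finger_gap: 9.3
gripper_force: 10.0
320 [565.9 130.3  59. ]
330 [559.2 106.4  58.2]
340 [528.   88.6 190.3]
350 [523.6  67.2 193. ]
360 [530.1  46.  195.4]
370 [528.3  24.6 195.3]
380 [535.2   3.2 195.5]
390 [543.2 -19.  189.8]
```

```bash
python3 -m pendant '[[255,0,0,0.4,0],[255,0,0,0,0]]' && python3 -m pendant '[[255,0,0,0,0],[255,0,0,0,0],[255,0,0,-1,0],[255,0,0,-1,0],[255,0,0,-2,0],[255,0,0,-2,0],[255,0,0,-2,0],[255,0,0,-1,0]]' 35 && python3 -m pendant '[[255,0,0,-0.5,0],[255,0,0,0,0],[255,0,0,0,0],[255,0,0,0,0],[255,0,0,0,0],[255,0,0,0,0],[255,0,0,0,0]]' && python3 - <<'E'
from h import *
prof('t9',us=range(310,400,10))
s=cv2.imread("pics/t9s.png")[80:290,180:400]; t=cv2.imread("pics/t9.png")[140:290,230:520]
cv2.imwrite("pics/c5.png",np.hstack([cv2.resize(s,(400,400)),cv2.resize(t,(400,400))]))
E
```

```text
t: 11.32
ee_pos: [550.7, -101.1, 176.2]
tool_rot: [[-0.136, 0.991, -0.001], [0.991, 0.136, -0.0], [-0.0, -0.001, -1.0]]
force: [0.4, -0.2, 0.1]
finger_gap: 9.2
gripper_force: 10.0
t: 11.98
ee_pos: [552.1, -101.7, 270.3]
tool_rot: [[-0.136, 0.991, 0.005], [0.991, 0.136, -0.001], [-0.002, 0.005, -1.0]]
force: [0.2, 0.2, -0.8]
finger_gap: 7.9
gripper_force: 35.0
t: 12.57
ee_pos: [550.6, -101.1, 271.0]
tool_rot: [[-0.136, 0.991, -0.001], [0.991, 0.136, 0.0], [0.0, -0.001, -1.0]]
force: [-0.0, 0.7, -0.3]
finger_gap: 7.8
gripper_force: 35.0
310 [533.1 153.3 144.3]
320 [556.2 130.2  59. ]
330 [566.  106.5  60.6]
340 [523.   93.  283.7]
350 [522.5  73.4 288. ]
360 [523.1  53.5 286.5]
370 [ 301.7  145.3 1420.2]
380 [526.6  13.4 283. ]
390 [513.4 -36.5  59.2]
```

View pics/c5.png

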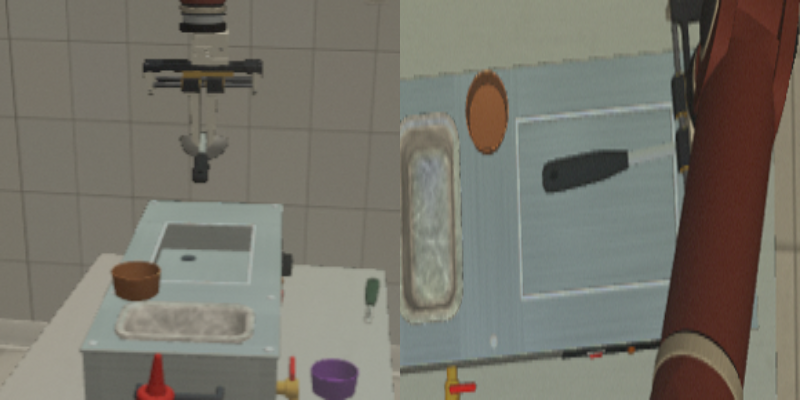

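The ladle is held within about 8° of level and roughly 10 cm above the deck. The pan, ramekin and bottle are where they were, so I'm handing in.

```bash
python3 -c "
from station import bot
print(bot.sign_off())"
```

```text
the job is handed in; nothing more can be done
None
```

The ladle came out through the opening handle first and is held about 8° from level, roughly 10 cm above the deck; the small pan, ramekin and red bottle were not touched. The job is handed in, but sign-off returned no verdict.

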